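Draw the olive-wood spoon out of the half-opening bin

TASK

The olive-wood spoon has ended up in the white pull-out bin, which opens only part of the way and is shorter at the mouth than the spoon. Pull the bin out by its handle to its stop, tip the spoon handle-end up and draw it out slantwise through the gap between the clear cover and the bin's front, and finish while still gripping it and holding it still in the air, the whole spoon at least 10 cm above the rim of the bin's front. Leave the bin pulled out and do not shift or tip the bowl, pinch pot, press, jar, mug or cutter.

Things in the scene. Friction and masses are not known exactly. Their poses are not given: they have to be found in the camera images.
- housing: low white housing, fixed to the worktop, 320 long (x) x 140 wide (y) x 69 mm high, top cover of clear plastic (underside 64 mm, top 69 mm above the worktop; a grey strip marks its front edge). Its origin lies on the worktop under the middle of the cover's front edge; x axis into the housing, y across, z up. The bin comes out towards -x.
- bin (a joint): how far the grey bin is pulled out, m: 0 shut, 0.18 at its stop. Slides with about 2 N of friction (plus damping of 6 N per m/s) and stays where it is left. Inside it is 300 mm long, 116 mm wide; floor 12 mm, side walls 52 mm above the worktop. Inner face of its front panel at housing x = -(joint value). Pulled out to the stop, the gap from cover edge to front panel is 180 mm.
- bin_handle (a point): middle of the steel bow handle's bar on the outside of the bin's front panel: a round bar 12 mm thick, 100 mm long along the housing's y, 52 mm above the worktop, with 42 mm free between it and the panel's outer face; can be pinched from above
- bin_rim (a point): middle of the front panel's top rim, 78 mm above the worktop; the panel is 8 mm thick and 140 mm wide
- spoon: olive-wood spoon, 260 mm long, about 70 g, lying on the bin floor roughly along housing x, handle end to the front, up to 35 mm free before and behind; travels with the bin. Origin: mid-length, on its underside; x axis from handle end to bowl end, z up. Handle 16 wide x 16 mm thick, x = -130 to +82 mm; round bowl 52 mm across, 16 mm thick, centred at x = +104 mm
- spoon_end (a point): handle end of the spoon, mid-thickness (x = -130 mm, 8 mm above the underside)
- spoon_bowl (a point): bowl end of the spoon, mid-thickness (x = +130 mm, 8 mm above the underside)
- bowl: stainless steel mixing bowl, 190 mm across, 70 mm high; origin under its centre. Leave it alone
- pinch_pot: tiny blue ceramic pinch pot, 60 mm across, 35 mm high; origin under its centre. Leave it alone
- press: green plastic pierogi press lying open flat, two 96 mm dishes side by side joined by a hinge, about 256 x 96 mm, 16 mm high; origin under the hinge, x axis along the length. Leave it alone
- jar: closed glass jar, 76 mm across, 110 mm high; origin under its centre. Leave it alone
- mug: white ceramic mug, 80 mm across, 90 mm high; origin under its centre. Leave it alone
- cutter: steel ring dough cutter, 72 mm across, 40 mm high; origin under its centre. Leave it alone

How it is judged:
By the outcome, as a careful person would: the job done as asked, in the order asked, and still so for the second after the job is handed in, while the arm keeps its last pose, push and grip.
It also fails if it takes over 58 s, if anything falls off the work surface, if the arm or the gripper's body presses on something with over 40 N, if the wrist force passes 120 N, or if a joint passes its speed limit or range.

ROBOT

A 7-joint arm with a two-finger parallel gripper is mounted at the origin on the work surface. World frame = base frame: x ahead of the robot, y to its left, z up, the work surface at z = 0. Lengths are in m, angles in rad, forces in N, time in s.
With the tool pointing down it reaches from about 0.4 to 0.85 m from the base axis. Payload 10.4 kg.
Tool frame: the origin (TCP) lies at the very end of the fingers, on their centre line; the grasp point (between the pads) lies 19 mm behind it; z points along the fingers, y is the line along which they close (so a half turn about z gives the same grasp; the last joint's range is limited). The gripper opens to 85 mm and grips with 20 to 120 N. Pads are 22 mm wide; open, the fingers measure 114 mm over their backs; the gripper's body (76 mm by 85 mm) begins 54 mm behind the grasp point. The pads swing forward as they close: fully open they stand 13 mm farther back than shut.
Start: joints at [1.138, 0.332, -0.065, 1.46, 0.022, 1.35, -0.088], TCP at [0.249, -0.573, 0.231] pointing down, gripper open.
Joint ranges: [-2.6, 2.6], [-0.5, 2.12], [-1.47, 1.34], [0.16, 2.42], [-1.27, 4.41], [0.06, 2.06], [-2.6, 2.6]. Speed limits (rad/s): [2.22, 2.22, 2.79, 2.79, 3.14, 3.14, 3.14].

INTERFACE

Orientations are given as a 3x3 rotation matrix whose columns are the frame's x, y, z axes.
In Python, from station import r, eyes gives the robot as it stands. Calls block until the motion is done:
- r.move_pose(position, orientation): joint-space move of the TCP to a pose.
- r.line_to(position, rot=None, max_speed=0.15, stop_force=None): straight line of the TCP; rot=None keeps the orientation; max_speed is the mean speed in m/s. With stop_force (N) it stops when the force on the tool has changed by that much, and returns True; else False.
- r.move_j(angles): joint-space move.
- r.open_gripper() and r.grasp(strength=None): open the fingers fully, or close them until they stop; strength is the grip in N (None keeps the last).
- r.hold(seconds).
- r.ik(position, orientation): joint angles nearest the present ones, or None.
- eyes.get_image(name): name is "scene" or "top" or "wrist"; returns a dict with "color" (480x640x3 uint8, red, green, blue), "range_z" (480x640 float32, m along the optical axis (not along the pixel's ray), 0 where there is no reading), "fov_y" (degrees; the focal length in pixels is half the picture's height over the tangent of half this angle, whatever the lens; pixels are square), "cx", "cy" (the principal point, pixels), "extrinsics" (4x4, takes a point from camera to world coordinates). Camera axes: x right, y down, z forward; pixel columns grow to the right and rows downward; lengths in m; the calibration is good to about 2 mm. A picture is of the moment at which its call begins.
A pose or a line that the arm cannot do raises r.PlanningError and nothing moves.
- r.hand_in(): hands the job in; it is judged then, once.
Readings, each from a call of its own:
- r.read_time(): time.
- r.read_joint_positions(): joint angles.
- r.read_qd(): joint speeds.
- r.read_tau(): joint torques, N m.
- r.read_ee_pos(): TCP position.
- r.read_eef_rot(): TCP orientation.
- r.read_contact_force(): force on the tool from outside, world axes, zero at the start.
- r.read_moment(): the same for the moment, N m.
- r.read_grip_width(): finger opening in m.
- r.read_grip_force(): force on a finger pad.
Only numpy, scipy, OpenCV 4.12 (cv2) and the standard library are available. Lean on these libraries where they do the work, as an engineer would, in place of code of your own. Each camera call takes 0.05 s, during which the arm holds its last target. There are 200 camera calls.

## Working session

There is one attempt and no reset: what is moved stays moved. The work goes in short steps, each a Python script; the robot and the scene stay as the last script left them, time stands still between calls to the robot, and variables do not carry over. Pictures are saved under pics/ and viewed, at most 10 in all, crops included, and the job is handed in when it is done.

```bash
mkdir -p pics; ls
cat > h.py <<'E'
import numpy as np, cv2
from station import r, eyes
def snap(name, fn=None):
    im=eyes.get_image(name)
    if fn: cv2.imwrite('pics/'+fn, cv2.cvtColor(im['color'],cv2.COLOR_RGB2BGR))
    return im
def ray(im,u,v):
    f=240/np.tan(np.radians(im['fov_y'])/2)
    E=im['extrinsics']; d=np.array([(u-im['cx'])/f,(v-im['cy'])/f,1.])
    return E[:3,3], E[:3,:3]@d
def onplane(im,u,v,z):
    o,d=ray(im,u,v); return o+d*(z-o[2])/d[2]
def pt(im,u,v):
    o,d=ray(im,u,v); return o+d*im['range_z'][int(round(v)),int(round(u))]
E
python3 - <<'E'
from h import *
a=snap('top','top1.png'); b=snap('scene','scene1.png')
for i in (a,b): print(i['fov_y'],i['cx'],i['cy'],i['extrinsics'].round(3))
np.savez('i1.npz',a=a,b=b)
E
```

```text
pics
51.08443011917858 318.5930269873967 232.1141000828049 [[-0.011 -0.992  0.125  0.391]
 [-1.     0.012  0.004 -0.077]
 [-0.006 -0.125 -0.992  1.382]
 [ 0.     0.     0.     1.   ]]
54.79958674418875 320.45079858626247 243.563588051619 [[ 0.517  0.665 -0.539  1.227]
 [ 0.856 -0.394  0.334 -0.506]
 [ 0.01  -0.634 -0.773  1.057]
 [ 0.     0.     0.     1.   ]]
```

View pics/top1.png

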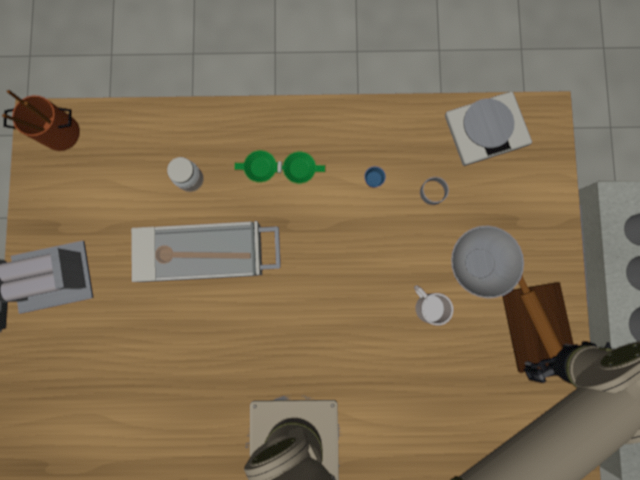

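View pics/scene1.png

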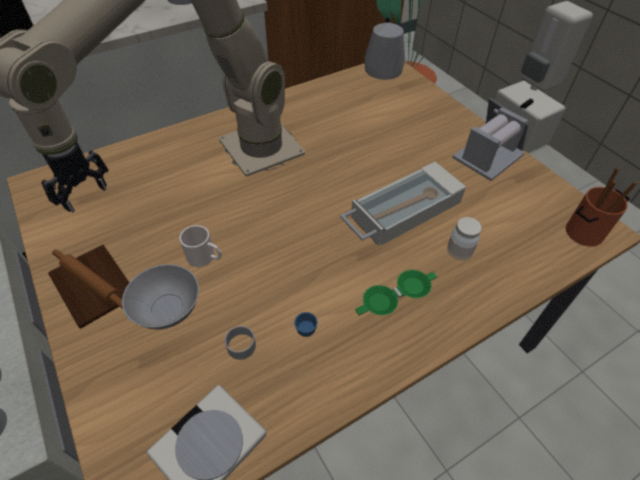

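The top view shows the housing at u 132–258, v 223–281, with its handle bar at u≈278, so the bin opens toward image right (world −y). The spoon runs from its bowl at (165,254) to its handle end at about (250,256). I'll zoom in for exact edges.

Run:
```python
from h import *
d=np.load('i1.npz',allow_pickle=True); a=d['a'].item()
c=cv2.cvtColor(a['color'],cv2.COLOR_RGB2BGR)[215:295,125:290]
cv2.imwrite('pics/z1.png',cv2.resize(c,None,fx=4.8,fy=4.8,interpolation=cv2.INTER_CUBIC))
for u,v in [(278,247),(258,247),(257,235),(145,250),(268,248),(435,310)]: print(u,v,pt(a,u,v).round(3))
```

```text
278 247 [0.518 0.037 0.061]
258 247 [0.517 0.088 0.075]
257 235 [0.548 0.09  0.081]
145 250 [0.513 0.385 0.072]
268 248 [ 0.522  0.07  -0.002]
435 310 [ 0.347 -0.382  0.011]
```

View pics/z1.png

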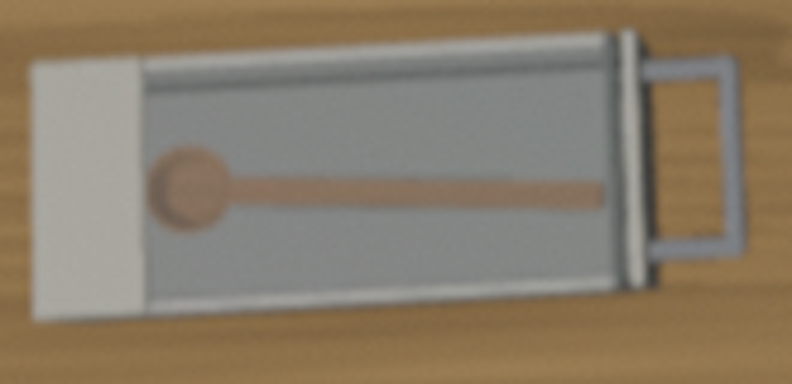

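The zoom shows the rim ends at (627,32) and (638,285), the bar ends at (730,58) and (738,254), and the spoon running from (148,190) to (603,195). The whole assembly is rotated about 3°.

Run:
```python
from h import *
d=np.load('i1.npz',allow_pickle=True); a=d['a'].item()
def P(x,y,z): return onplane(a,125+x/4.8-.4,215+y/4.8-.4,z)
b1,b2=P(730,62,.055),P(737,250,.055); print('bar',b1,b2,np.linalg.norm(b1-b2))
r1,r2=P(628,32,.078),P(639,286,.078); print('rim',r1,r2,np.linalg.norm(r1-r2))
h1,h2=P(30,63,.069),P(33,320,.069); print('back',h1,h2,np.linalg.norm(h1-h2))
m=(r1+r2)/2;hb=(h1+h2)/2; ax=hb-m; print('axis',ax,np.degrees(np.arctan2(-ax[0],ax[1])))
for q in ((r1-r2),(b1-b2),(h1-h2)): print('cross ang',np.degrees(np.arctan2(q[1],q[0])))
s1,s2=P(148,190,.02),P(603,195,.02); print('spoon',s1,s2,np.linalg.norm(s1-s2))
# feasibility of top grasp at bar and pulled
for yaw in (0,):
  pass
m=(b1+b2)/2
R=np.array([[1,0,0],[0,-1,0],[0,0,-1.]])
for R_ in (R, R@np.diag([-1,-1,1])):
  for dy in (0,-.18):
    print(r.ik([m[0],m[1]+dy,.04],R_), r.ik([m[0],m[1]+dy,.2],R_))
```

```text
bar [0.57099257 0.04052146 0.055     ] [0.46653108 0.03675312 0.055     ] 0.10452944156758164
rim [0.5851025  0.09430584 0.078     ] [0.44640203 0.08774498 0.078     ] 0.1388555518421253
back [0.57317189 0.42506752 0.069     ] [0.43213209 0.41843907 0.069     ] 0.1411954698953579
axis [-0.01310027  0.33072788 -0.009     ] 2.2683247288226034
cross ang 2.708207974056057
cross ang 2.0659882014280564
cross ang 2.690751078377345
spoon [0.50642197 0.37411777 0.02      ] [0.50055715 0.11569222 0.02      ] 0.2584920910652445
[ 0.46052871  0.39759603 -0.71864748  1.90392272  0.31739918  0.95584897
 -1.9762265 ] [ 0.54009276  0.19875455 -0.77804351  1.74599775  0.14625665  1.25627406
 -1.84434889]
[ 0.5390582   0.36894526 -0.41482131  1.87210626  0.18133011  0.93728528
 -1.52958264] [ 0.57054452  0.1909811  -0.4357675   1.71727731  0.08448059  1.25187361
 -1.45558481]
[ 0.62624133  0.47134856 -0.92735622  1.89665036  0.44751264  0.99642619
  1.07078767] [ 0.63921256  0.22414267 -0.89643103  1.74193686  0.18319154  1.26316215
  1.26992518]
[ 0.73951366  0.41719785 -0.65475268  1.8618023   0.30507517  0.96404981
  1.5206573 ] [ 0.76518794  0.2217766  -0.66095576  1.70768397  0.14227066  1.26071698
  1.64332794]
```

```bash
cat >> h.py <<'E'
psi=np.radians(2.5)
ex=np.array([-np.sin(psi),np.cos(psi),0]); ez=np.array([0,0,1.]); ey=np.cross(ez,ex)
bar0=np.array([.5188,.0386,.052])
E
python3 - <<'E'
from h import *
R=np.column_stack([np.cross(ex,-ez),ex,-ez])
c=bar0-.0225*ex
up=lambda p,z: [p[0],p[1],z]
r.move_pose(up(c,.22),R)
r.line_to(up(c,.10),max_speed=.2)
print(r.line_to(up(c,.018),max_speed=.08,stop_force=10), r.read_ee_pos(), r.read_contact_force())
print(r.line_to(up(c-.17*ex,.018),max_speed=.09,stop_force=15), r.read_ee_pos(), r.read_contact_force())
print(r.line_to(up(c-.215*ex,.018),max_speed=.05,stop_force=9), r.read_ee_pos(), r.read_contact_force(), r.read_time())
snap('top','top2.png'); snap('wrist','w2.png')
E
```

```text
True [0.51920858 0.0164303  0.01928036] [-2.80461087 -1.42861968  9.98321984]
False [ 0.52752544 -0.15369176  0.01818264] [0.56551436 0.12267323 0.12889177]
True [ 0.52814088 -0.17308977  0.01774101] [-1.07543121  0.05188358  0.01895447] 6.6833
```

View pics/top2.png

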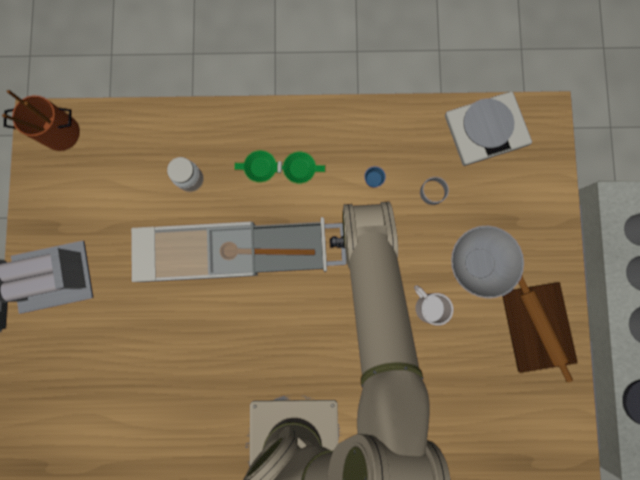

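The bin is out: rim at u≈323, gap from u≈254 (cover edge) to 323, with the spoon from (222,250) to (315,252). I'll back off, lift and measure with an unobstructed view.

Run:
```python
from h import *
p=r.read_ee_pos(); 
p=p+.0135*ex; r.line_to(p,max_speed=.06)
p=p+.16*ez; r.line_to(p,max_speed=.2)
R=np.column_stack([np.cross(ex,-ez),ex,-ez])
r.move_pose([p[0]-.13,p[1]-.12,.25],R)
a=snap('top'); s=snap('scene')
np.savez('i2.npz',a=a,b=s)
c=cv2.cvtColor(a['color'],cv2.COLOR_RGB2BGR)[215:290,200:350]
cv2.imwrite('pics/z2.png',cv2.resize(c,None,fx=5,fy=5,interpolation=cv2.INTER_CUBIC))
```

```text
(no output)
```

View pics/z2.png

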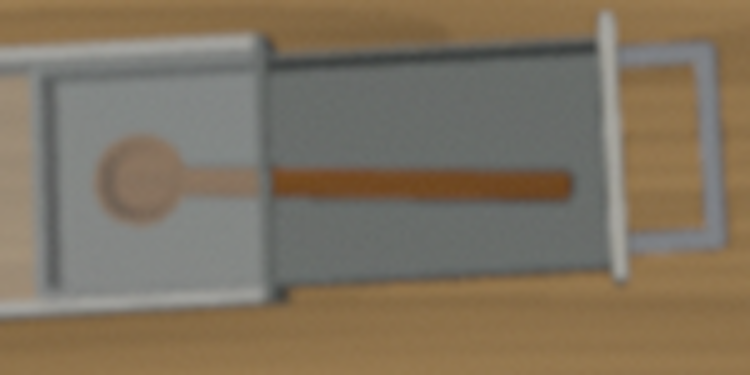

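The zoom shows the rim from (606,15) to (621,280), the cover edge from (262,38) to (277,300), and the spoon's handle end at (571,185) with its bowl end at (97,180).

Run:
```python
from h import *
a=np.load('i2.npz',allow_pickle=True)['a'].item()
def P(x,y,z): return onplane(a,200+x/5-.4,215+y/5-.4,z)
org=bar0-.18*ex+.048*ex+.008*ex  # ~ panel inner face after pull
L=lambda p:((p-bar0)@ex,(p-bar0)@ey)
for n,x,y,z in [('rim',606,15,.078),('rim',621,280,.078),('cov',262,38,.069),('cov',277,300,.069),('end',571,186,.02),('hand',275,182,.02),('bowl',97,180,.02),('wall',300,66,.052),('wall',590,54,.052),('wall',300,283,.052),('wall',590,268,.052),('floorfr',600,55,.012)]:
    p=P(x,y,z); print(n,p.round(4),np.round(L(p),4))
# spoon mask centroid line in open part
hsv=cv2.cvtColor(a['color'],cv2.COLOR_RGB2HSV); m=cv2.inRange(hsv,(3,130,50),(20,255,200)); m[:, :256]=0; m[:,322:]=0; m[:240]=0; m[265:]=0
v,u=np.nonzero(m); q=np.array([onplane(a,i,j,.024) for i,j in zip(u,v)]); print('spoon open part',len(u),u.min(),u.max(),q.mean(0),cv2.fitLine(q[:,:2].astype(np.float32),2,0,.01,.01).ravel())
```

```text
rim [ 0.5928 -0.0775  0.078 ] [-0.1192 -0.0688]
rim [ 0.4537 -0.0836  0.078 ] [-0.1193  0.0704]
cov [0.5841 0.1046 0.069 ] [ 0.0631 -0.0681]
cov [0.4458 0.096  0.069 ] [0.0605 0.0704]
end [ 0.5079 -0.0573  0.02  ] [-0.0954  0.0151]
hand [0.5119 0.1038 0.02  ] [0.0655 0.004 ]
bowl [0.5142 0.2009 0.02  ] [ 0.1623 -0.0025]
wall [0.5712 0.0865 0.052 ] [ 0.0456 -0.0544]
wall [ 0.5758 -0.0687  0.052 ] [-0.1097 -0.0523]
wall [0.4553 0.0861 0.052 ] [0.0502 0.0613]
wall [ 0.4615 -0.0674  0.052 ] [-0.1034  0.0619]
floorfr [ 0.5807 -0.0739  0.012 ] [-0.1151 -0.057 ]
spoon open part 241 256 313 [0.50951342 0.02437109 0.024     ] [0.02030479 0.9997938  0.50951344 0.02437109]
```

```bash
cat >> h.py <<'E'
from scipy.spatial.transform import Rotation as Ro
sx=np.array([.0203,.9998,0]); sy=np.cross(ez,sx)
def Rot(v): return Ro.from_rotvec(v).as_matrix()
def tool(flip): # aligned: closes across the spoon
    y=sy*flip; return np.column_stack([np.cross(y,-ez),y,-ez])
gz=.015
G=bar0-.055*ex+.003*ey; G[2]=gz
yaw=-np.radians(36.3)
def pivot(th,lift,draw,G,d=.217): # d: grasp to bowl end along spoon
    B=G+d*sx; B[2]=.012
    T=Rot(-sy*0) 
    ax=sy; s=1 if (Rot(ax*.1)@(-sx))[2]>0 else -1
    T=Rot(ax*s*th); out=T@(-sx)
    return B+T@(G-B)+lift*ez+draw*out, T
E
python3 - <<'E'
from h import *
print(G)
for flip in (1,-1):
    R0=tool(flip); Ry=Rot(ez*yaw)@R0
    for n,p,R in [('hi',G+.2*ez,Ry),('grasp',G,Ry),('al',G,R0)]+[(str(k),*(lambda pT:(pT[0],pT[1]@R0))(pivot(*k,G))) for k in [(.28,.001,0),(.28,.001,.125),(.28,.25,.125)]]:
        q=r.ik(p,R); print(flip,n,np.round(p,3),None if q is None else np.round(q,2))
E
```

```text
[ 0.51820192 -0.01647851  0.015     ]
1 hi [ 0.518 -0.016  0.215] [ 0.93  0.27 -1.13  1.72  0.26  1.31  2.24]
1 grasp [ 0.518 -0.016  0.015] [ 0.82  0.58 -1.05  1.91  0.6   1.    1.98]
1 al [ 0.518 -0.016  0.015] [ 0.94  0.73 -1.24  1.91  0.79  1.11  2.5 ]
1 (0.28, 0.001, 0) [ 0.518 -0.007  0.076] [ 0.7   0.58 -1.17  1.86  0.81  1.3   2.35]
1 (0.28, 0.001, 0.125) [ 0.516 -0.127  0.11 ] [ 1.    0.54 -1.25  1.85  0.82  1.3   2.59]
1 (0.28, 0.25, 0.125) [ 0.516 -0.127  0.359] None
-1 hi [ 0.518 -0.016  0.215] [ 0.78  0.21 -0.93  1.72  0.18  1.29 -0.84]
-1 grasp [ 0.518 -0.016  0.015] [ 0.56  0.44 -0.71  1.92  0.36  0.91 -0.98]
-1 al [ 0.518 -0.016  0.015] [ 0.61  0.46 -0.78  1.92  0.4   0.92 -0.38]
-1 (0.28, 0.001, 0) [ 0.518 -0.007  0.076] [ 0.61  0.49 -1.03  1.86  0.72  1.24 -0.73]
-1 (0.28, 0.001, 0.125) [ 0.516 -0.127  0.11 ] [ 0.77  0.36 -0.92  1.86  0.62  1.18 -0.42]
-1 (0.28, 0.25, 0.125) [ 0.516 -0.127  0.359] [ 1.    0.2  -1.17  1.5   0.46  1.61 -0.18]
```

```bash
python3 - <<'E'
from h import *
R0=tool(-1); Ry=Rot(ez*yaw)@R0
r.move_pose(G+.2*ez,Ry)
r.line_to(G+.065*ez,max_speed=.15)
print(r.line_to(G,max_speed=.05,stop_force=12), r.read_ee_pos(), r.read_contact_force())
r.hold(.2); print(r.read_contact_force())
snap('wrist','w3.png'); snap('scene','s3.png'); print(r.read_time())
E
python3 -c "
import cv2,numpy as np
a=cv2.imread('pics/w3.png');b=cv2.imread('pics/s3.png')[120:270,310:500]
b=cv2.resize(b,None,fx=2.1,fy=2.1);a=cv2.resize(a,(400,300))
c=np.zeros((315,800,3),np.uint8);c[:300,:400]=a;c[:b.shape[0],400:400+b.shape[1]]=b;cv2.imwrite('pics/c3.png',c)"
```

```text
False [ 0.51841221 -0.01646748  0.01528324] [-0.37036517 -0.39180478 -0.40627756]
[-0.06128341  0.40514836  0.57045807]
14.275
```

View pics/c3.png

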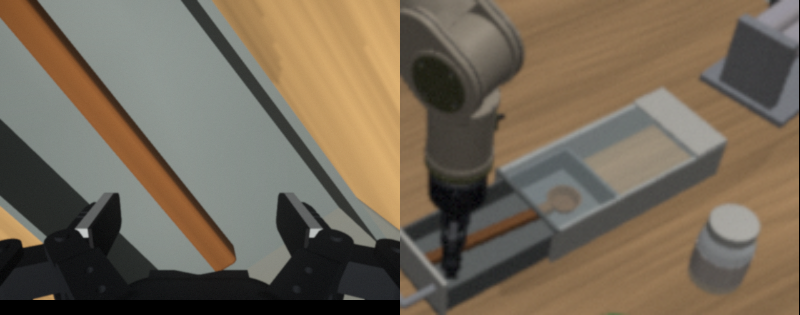

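No contact: both fingers are inside the walls with the spoon between them (tip near wrist view (225,260)). I'll close gently, then align.

Run:
```python
from h import *
R0=tool(-1)
r.grasp(20); r.hold(.3); print(r.read_grip_width(), r.read_grip_force(), r.read_contact_force())
p=r.read_ee_pos()
r.line_to(p,R0,max_speed=.05); r.hold(.3)
print(r.read_grip_width(), r.read_grip_force(), r.read_contact_force(),r.read_ee_pos(),r.read_time())
snap('wrist','w4.png'); snap('top','t4.png'); snap('scene','s4.png')
a=cv2.imread('pics/w4.png');t=cv2.imread('pics/t4.png')[205:295,190:350];b=cv2.imread('pics/s4.png')[140:265,330:480]
c=np.zeros((600,800,3),np.uint8);c[:300,:400]=cv2.resize(a,(400,300));c[300:580,:498]=cv2.resize(t,(498,280));c[:300,400:760]=cv2.resize(b,(360,300));cv2.imwrite('pics/c4.png',c)
```

```text
0.02763527862650263 19.395150770433247 [-2.09984698 -0.47547988  5.1875    ]
0.01533010057238576 19.880973994731903 [ 0.58460337 -0.19879938  1.02183271] [ 0.51827202 -0.01636749  0.01514467] 16.2333
```

View pics/c4.png

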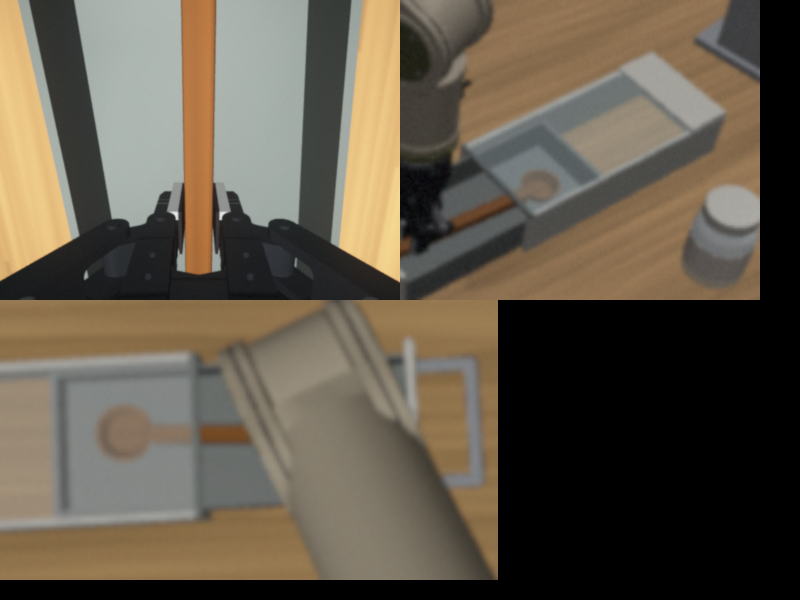

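The handle is aligned in the pads (width 15.3 mm) and the bowl has not moved, at u≈221. Next I firm up the grip, tilt, and draw.

Run:
```python
from h import *
r.grasp(80); r.hold(.2); print(r.read_grip_width(), r.read_grip_force())
g=r.read_ee_pos(); R0=tool(-1)
np.save('g.npy',g)
for th in (.07,.14,.21,.28):
    p,T=pivot(th,.001,0,g)
    hit=r.line_to(p,T@R0,max_speed=.06,stop_force=15); print(th,hit,r.read_contact_force().round(1))
    if hit: break
r.hold(.2); print(r.read_grip_width(),r.read_time())
snap('wrist','w5.png'); snap('top','t5.png'); snap('scene','s5.png')
a=cv2.imread('pics/w5.png');t=cv2.imread('pics/t5.png')[205:295,190:350];b=cv2.imread('pics/s5.png')[100:265,310:490]
c=np.zeros((600,800,3),np.uint8);c[:300,:400]=cv2.resize(a,(400,300));c[300:580,:498]=cv2.resize(t,(498,280));c[:330,400:760]=cv2.resize(b,(360,330));cv2.imwrite('pics/c5.png',c)
```

```text
0.0138007538184784 79.09658789634705
0.07 False [ 0.2  0.8 -1.6]
0.14 False [-0.5 -0.9 -0.8]
0.21 False [ 0.  -0.5 -0.7]
0.28 False [-0.7 -0.2 -0.7]
0.013808775629919333 18.625
```

View pics/c5.png

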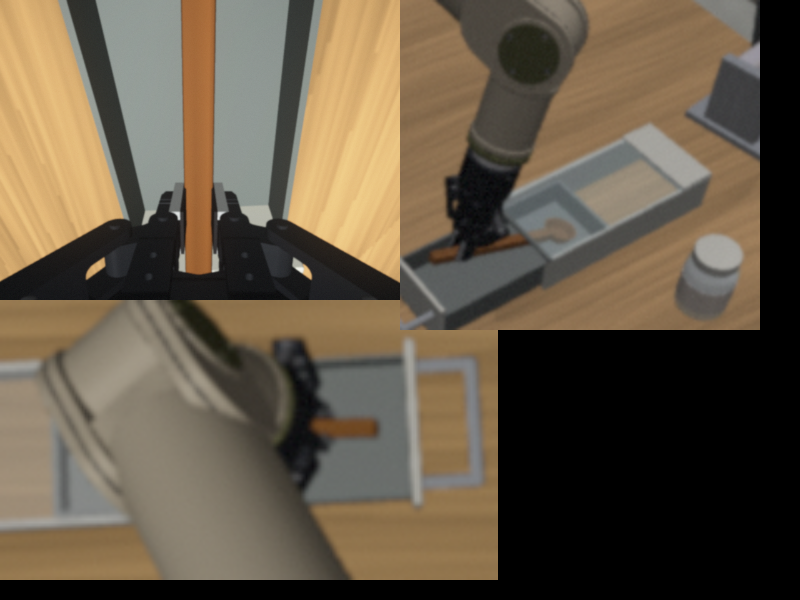

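The tilt is clean: handle end raised, spoon clear of the cover edge, and no contact force. Now drawing out along the spoon's axis, then lifting.

Run:
```python
from h import *
g=np.load('g.npy'); R0=tool(-1)
for lift,draw,v in ((.001,.07,.06),(.001,.14,.06),(.06,.145,.08),(.20,.145,.1)):
    p,T=pivot(.28,lift,draw,g)
    hit=r.line_to(p,T@R0,max_speed=v,stop_force=12); print(lift,draw,hit,r.read_contact_force().round(1),r.read_ee_pos().round(3),r.read_grip_width())
    if hit: break
r.hold(.5); print(r.read_time(),np.abs(r.read_qd()).max())
a=snap('wrist','w6.png');t=snap('top','t6.png');b=snap('scene','s6.png'); np.savez('i6.npz',a=t,b=b)
a=cv2.imread('pics/w6.png');t=cv2.imread('pics/t6.png')[130:350,120:480];b=cv2.imread('pics/s6.png')[60:360,140:500]
c=np.zeros((600,800,3),np.uint8);c[:300,:400]=cv2.resize(a,(400,300));c[300:,:480]=cv2.resize(t,(480,300));c[:333,400:]=cv2.resize(b,(400,333));cv2.imwrite('pics/c6.png',c)
```

```text
0.001 0.07 False [ 0.8  0.1 -1.8] [ 0.517 -0.074  0.095] 0.013742105551397609
0.001 0.14 False [-0.6  0.1  0.2] [ 0.516 -0.141  0.115] 0.013624829938356077
0.06 0.145 False [-0.5  0.4 -0.9] [ 0.515 -0.146  0.175] 0.014003385558028924
0.2 0.145 False [-0.3 -0.2  0.1] [ 0.516 -0.146  0.315] 0.013715810693750864
24.3667 0.001779984316328871
```

View pics/c6.png

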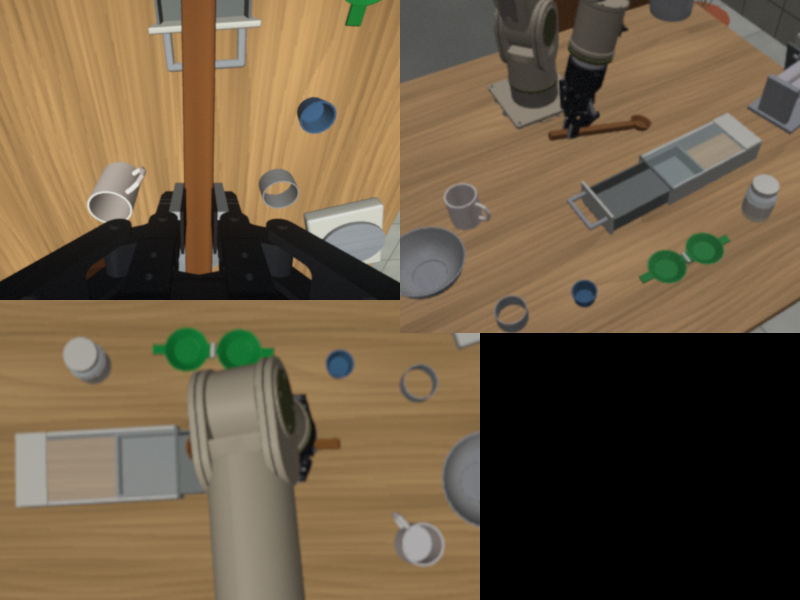

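The spoon is out and held high, with its bowl at scene pixel ≈(357,171), the bin still open and the other objects in place. I'll check the bowl height from depth, and the bin's position.

Run:
```python
from h import *
d=np.load('i6.npz',allow_pickle=True); b=d['b'].item(); b0=np.load('i2.npz',allow_pickle=True)['b'].item()
hsv=cv2.cvtColor(b['color'],cv2.COLOR_RGB2HSV); m=cv2.inRange(hsv,(3,120,40),(20,255,220)); m[:155]=0;m[195:]=0;m[:,:265]=0;m[:,375:]=0
v,u=np.nonzero(m); P=np.array([pt(b,i,j) for i,j in zip(u,v)]); P=P[P[:,2]>.1]; print(len(P),np.percentile(P,[2,50,98],axis=0).round(3))
# rim/bin unchanged between pulled and now (scene view)
D=cv2.absdiff(b['color'],b0['color']).max(2)[200:300,290:410]; print('bin diff px',(D>40).sum())
```

```text
747 [[ 0.5   -0.19   0.262]
 [ 0.523 -0.051  0.298]
 [ 0.543  0.054  0.342]]
bin diff px 347
```

```bash
python3 -c "
from station import r
print(r.hand_in())"
```

```text
the job is handed in; nothing more can be done
None
```

I pulled the bin out to its stop, tipped the spoon and drew it out through the gap. The gripper is holding it still, lowest part roughly 16 cm above the bin's front rim; the bin is still out, the other objects look undisturbed, and the job is handed in.

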